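# Work the pressing batten past the post into its bay

### The job

Put the long brass-and-wood batten away in its bay by pushing it along the bench with the fingertips: angle it so that one end goes in behind the upright post, then push the other end in, until the batten lies flat against the back board along its whole length. Never lift it or pinch it between the fingers, and do not disturb the jars, book and tools standing about.

Things in the scene. Friction and masses are not known exactly. Their poses are not given: they have to be found in the camera images.
- batten: Pressing batten: loose straight bar lying on the bench, 290 mm long, 28 wide, 30 high, 0.2 to 0.45 kg (brass core 14 mm wide between wood strips; the core is 3 mm proud at the ends, 1.5 mm on top). Origin: middle of its underside; y along its length, x across, z up. Pushed sideways near one end it swivels. It starts on the robot's side of the bay, shifted to the bay's -y, its +y end short of the post.
- end_a (a point): Centre of the batten's end face at +145 mm on its y axis, 15 mm above its underside (the end nearer the post at the start).
- end_b (a point): Centre of the batten's other end face, at -145 mm on its y axis, 15 mm above its underside.
- bay: Fixed wooden bay, 40 mm high: back board and two end cheeks, no floor, open towards the robot. Origin: middle of its mouth at bench height; x points into the bay, y along the mouth, z up. Inside it is 340 mm long (y -170 to 170) and 75 mm deep (cheeks x 0 to 75, each 30 mm thick; face of the back board at x = 75, board 22 mm thick, 400 mm long).
- post: Fixed upright steel retaining post, 16 mm diameter, 62 mm tall, standing in the mouth of the bay towards the bay's +y end. Origin: centre of its foot; axes parallel to those of the bay. The clear mouth between it and the bay's -y cheek is shorter than the batten.
- jar_a: Bystander: pigment jar, 60 mm across, 58 mm tall, on the +y side of the post in front of the bay. Origin: centre of its underside.
- jar_b: Bystander: pigment jar, 60 mm across, 58 mm tall, beyond the -y cheek of the bay. Origin: centre of its underside.
- jar_c: Bystander: dark pigment jar, 66 mm across, 50 mm tall, behind the back board. Origin: centre of its underside.
- book: Bystander: closed hard-cover book with a brass clasp, 110 x 160 x 24 mm, lying behind the back board. Origin: middle of its underside.
- brush: Bystander: flat brush 200 mm long, lying along its own x near the robot's left. Origin: on its underside.
- folder: Bystander: white folding blade 150 x 22 x 5 mm, lying along its own x near the robot's right. Origin: middle of its underside.
- weight: Bystander: dark steel weight, 60 mm across, 58 mm tall with a knob, behind the back board. Origin: centre of its underside.

How it is judged:
By the outcome, as a careful person would: the job done as asked, in the order asked, and still so for the second after the job is handed in, with the robot touching nothing.
It also fails if it takes over 72 s, if anything falls off the work surface, if the arm or the gripper's body presses on something with over 40 N, if the wrist force passes 120 N, or if a joint passes its speed limit or range.

### The arm

A 6-joint arm with a two-finger parallel gripper is mounted at the origin on the work surface. World frame = base frame: x ahead of the robot, y to its left, z up, the work surface at z = 0. Lengths are in m, angles in rad, forces in N, time in s.
With the tool pointing down it reaches from about 0.325 to 0.9 m from the base axis. Payload 6.1 kg.
Tool frame: the origin (TCP) lies at the centre of the arm's flange, where the gripper is bolted on; the fingertips stand 173 mm ahead of it and the grasp point (between the pads) lies 155 mm ahead of it; z points along the fingers, y is the line along which they close (so a half turn about z gives the same grasp; the last joint's range is limited). The gripper opens to 85 mm and grips with 20 to 120 N. Pads are 22 mm wide; open, the fingers measure 114 mm over their backs; the gripper's body (76 mm by 85 mm) begins 54 mm behind the grasp point. The pads swing forward as they close: fully open they stand 13 mm farther back than shut.
Start: joints at [-1.227, 0.22, 1.526, -0, 1.395, -0.126], TCP at [0.283, -0.557, 0.405] pointing down, gripper open.
Joint ranges: [-2.98, 2.98], [-0.91, 2.08], [0.09, 2.57], [-1.24, 4.39], [0.2, 2.65], [-2.68, 2.68]. Speed limits (rad/s): [2.57, 2.57, 3.01, 3.14, 3.14, 3.14].

### API

Orientations are given as a 3x3 rotation matrix whose columns are the frame's x, y, z axes.
In Python, from bench import r, imaging, job gives the robot as it stands. The module is installed in compiled form; this text tells all that it offers.
- The arm moves only by the tool arm_command, never from a script. Its argument "steps" is text: rows parted by semicolons, each of 7 numbers parted by spaces: the turn, a rotation vector about the tool's x, y, z in degrees, then the shift along the tool's x, y, z in cm, then the closure, from 0 (fully open) to 1 (shut). A call has 1 to 20 rows; each row is the pose to reach, as a shift and turn from the pose commanded when the call began, along the tool's axes at that moment; what a row does not reach only later rows make up. A row lasts 1/8 s, in which the tool goes at most 62.5 mm and 10.7 degrees, less where a joint would pass 70% of its speed; a pose out of reach is approached as far as the arm can. A call with a gripper value outside its range is refused whole. The fingers move at their own pace and stop on an object; "newtons" is the grip in N (left out, the last holds). Time passes only in rows, so rows that repeat a pose let the fingers close. It gives the time, the measured TCP pose, the force, the opening and the grip force at its end, in the units of the state.
- r.sense(): the state, without advancing time (a new reading comes with each control period).
- imaging.read_camera(name): name is "scene" or "top" or "wrist"; returns a dict with "color" (480x640x3 uint8, red, green, blue), "fov_y" (degrees; the focal length in pixels is half the picture's height over the tangent of half this angle, whatever the lens; pixels are square), "cx", "cy" (the principal point, pixels), "k1" (the pictures are not rectified: a ray, as slopes to the right and down, at radius r is drawn at 1 + k1 r^2 times it, then the intrinsics apply), "R" (3x3) and "t" (3): a world point X has camera coordinates R X + t. Camera axes: x right, y down, z forward; pixel columns grow to the right and rows downward; lengths in m; the calibration is good to about 2 mm. A picture is of the moment at which its call begins. There is no depth.
- job.sign_off(): hands the job in; it is judged then, once.
Trained networks look in the newest picture that a camera, given by its name, has taken for a name from the list of things; names that differ only in an ending like _2 or _b are one class to them, and where a whole thing is asked for, a point or a joint stands for the part that bears it (a point fixed in the world has none). Each returns a list of dicts, best first, with "confidence" (0 to 1); they miss things now and then, are a little off and sometimes report something else, mostly with a low value. They report only what shows in the picture. A call takes as long as a camera call.
- imaging.recognise(thing, camera): "position" ([x, y, z] in m, in world coordinates, good to about 4 mm: the middle of the surface that is visible of it).
- imaging.trace(thing, camera): "pixels" (480x640 bool, what is visible of it).
- imaging.place_of(thing, camera): "position" ([x, y, z] in m, in world coordinates, good to about 4 mm: a listed point, or the origin of a listed thing).
The state is a dict: "clock": time; "q": joint angles; "qvel": joint speeds; "effort": joint torques, N m; "tool_pos": TCP position; "tcp_rot": TCP orientation; "force": force on the tool from outside, world axes, zero at the start; "moment": the same for the moment, N m; "opening": opening from 0.0 (shut) to 1.0 (fully open); "grasp_force": force on a finger pad.
Only numpy, scipy, OpenCV 4.12 (cv2) and the standard library are available. Lean on these libraries where they do the work, as an engineer would, in place of code of your own. Each camera call takes 0.05 s, during which the arm holds its last target. There are 200 camera calls.

## Working session

There is one attempt and no reset: what is moved stays moved. The work goes in short steps, Python scripts to look and compute and a tool call to move; the robot and the scene stay as the last step left them, time stands still between calls to the robot, and variables do not carry over. Pictures are saved under pics/ and viewed, at most 10 in all, crops included, and the job is handed in when it is done.

Besides the shell and the picture viewer there is one more tool, called after "Request:" as name(argument=value, ...), one argument or row to a line, values as JSON. arm_command: Moves the arm, as the interface text tells. Its arguments: {"type":"object","properties":{"steps":{"type":"string"},"newtons":{"type":"number"}},"required":["steps"]}

```bash
mkdir -p pics
cat > h.py <<'E'
from bench import r, imaging, job
import numpy as np, cv2
def cam(n,save=None):
    c=imaging.read_camera(n)
    if save: cv2.imwrite('pics/'+save,c['color'][:,:,::-1])
    return c
def K(c):
    f=240/np.tan(np.radians(c['fov_y'])/2); return f
def back(c,u,v,z):
    f=K(c); d=np.array([(u-c['cx'])/f,(v-c['cy'])/f]); s=d.copy()
    for _ in range(20): s=d/(1+c['k1']*(s@s))
    R=np.array(c['R']);t=np.array(c['t']); o=-R.T@t; w=R.T@np.array([s[0],s[1],1]); 
    return o+w*(z-o[2])/w[2]
def proj(c,X):
    p=np.array(c['R'])@np.array(X)+np.array(c['t']); s=p[:2]/p[2]; s=s*(1+c['k1']*(s@s)); return s*K(c)+[c['cx'],c['cy']]
E
python3 - <<'E'
from h import *
np.set_printoptions(precision=4,suppress=True)
for n in ['top','scene']:
    c=cam(n,n+'0.png'); print(n,c['fov_y'],c['k1'],-np.array(c['R']).T@c['t'])
    for th in ['batten','end_a','end_b','bay','post','jar_a','jar_c','book','brush','folder','weight']:
        print(th,[(np.round(d['position'],4).tolist(),round(d['confidence'],2)) for d in imaging.place_of(th,n)[:3]])
s=r.sense();print(s['clock'],s['tool_pos'],s['tcp_rot'],s['force'],s['opening'])
E
```

```text
top 42.602143815098444 -0.026313701424320744 [ 0.2513 -0.0213  1.6408]
batten [([0.4833, -0.0309, -0.0012], 0.79)]
end_a [([0.5038, -0.1746, 0.0159], 0.81), ([0.464, 0.109, 0.0139], 0.77)]
end_b [([0.5038, -0.1746, 0.0159], 0.81), ([0.464, 0.109, 0.0139], 0.77)]
bay [([0.7354, 0.2583, 0.0028], 0.24)]
post [([0.5786, 0.1784, 0.0018], 0.47)]
jar_a [([0.5111, 0.3194, -0.0003], 0.72), ([0.7358, 0.2548, -0.0005], 0.72), ([0.6299, -0.2775, 0.0008], 0.59)]
jar_c [([0.5111, 0.3194, -0.0003], 0.72), ([0.7358, 0.2548, -0.0005], 0.72), ([0.6299, -0.2775, 0.0008], 0.59)]
book [([0.7786, -0.0166, -0.0034], 0.87)]
brush [([0.2758, 0.3135, 0.0017], 0.88), ([0.7492, 0.1303, -0.0004], 0.65)]
folder [([0.2541, -0.3411, -0.0004], 0.84)]
weight [([0.7509, 0.1337, -0.0002], 0.62)]
scene 53.87658301165516 -0.05401708810763107 [1.2776 0.2553 0.5976]
batten [([0.4823, -0.0307, 0.0001], 0.77)]
end_a [([0.4671, 0.1081, 0.0143], 0.83), ([0.5032, -0.1765, 0.0162], 0.7)]
end_b [([0.4671, 0.1081, 0.0143], 0.83), ([0.5032, -0.1765, 0.0162], 0.7)]
bay [([0.5837, 0.0834, -0.0002], 0.57), ([0.4828, -0.0294, -0.0011], 0.27)]
post [([0.5808, 0.1771, -0.0027], 0.73)]
jar_a [([0.5159, 0.3175, -0.0029], 0.92), ([0.6283, -0.2786, -0.0006], 0.85), ([0.7329, 0.2576, 0.0005], 0.66)]
jar_c [([0.5159, 0.3175, -0.0029], 0.92), ([0.6283, -0.2786, -0.0006], 0.85), ([0.7329, 0.2576, 0.0005], 0.66)]
book [([0.7783, -0.0186, -0.0057], 0.89)]
brush [([0.6272, -0.2763, -0.0012], 0.19)]
folder [([0.2521, -0.3478, 0.0042], 0.75)]
weight [([0.7534, 0.1374, 0.0024], 0.56)]
1.2 [ 0.2829 -0.5573  0.4047] [[ 0.8916  0.4527 -0.    ]
 [ 0.4527 -0.8916  0.    ]
 [-0.     -0.     -1.    ]] [-0.2641 -0.3363 -0.8733] 1.0009594565790212
```

View pics/top0.png

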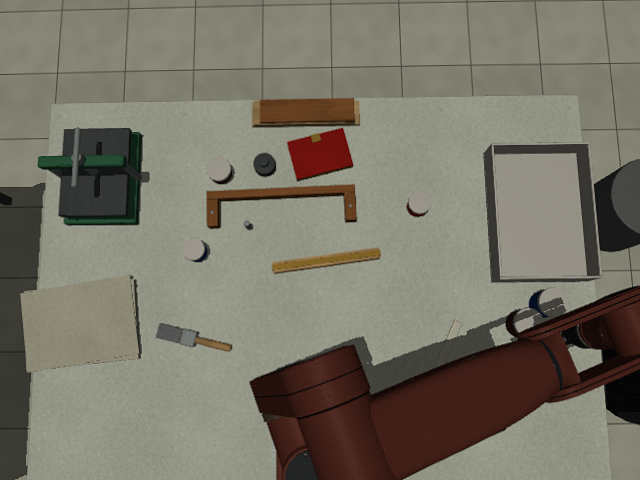

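View pics/scene0.png

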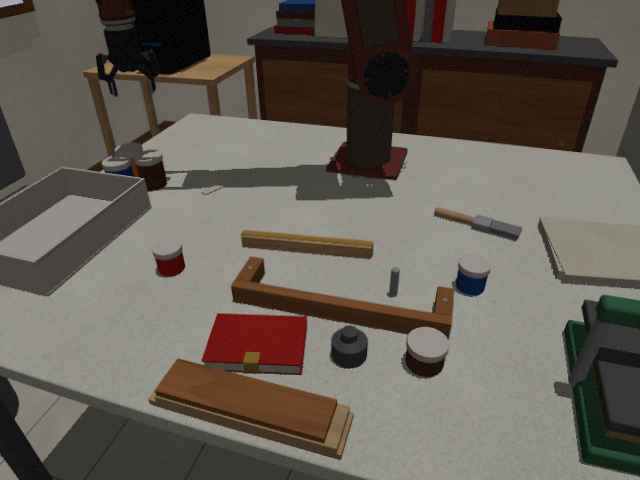

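The top view shows the bay at about columns 207–356, rows 185–228. The post is at (248,224), and the batten runs from (273,268) to (380,254) with its post end nearer the robot. I'll move above the bay and take a close look.

Request:
arm_command(
  steps="27 0 0 46.8 -44.3 -5 1;27 0 0 46.8 -44.3 -5 1;0 0 27 46.8 -44.3 -5 1;0 0 27 46.8 -44.3 -5 1;0 0 27 46.8 -44.3 -5 1;0 0 27 46.8 -44.3 -5 1;0 0 27 46.8 -44.3 -5 1;0 0 27 46.8 -44.3 -5 1;0 0 27 46.8 -44.3 -5 1;0 0 27 46.8 -44.3 -5 1;0 0 27 46.8 -44.3 -5 1;0 0 27 46.8 -44.3 -5 1;0 0 27 46.8 -44.3 -5 1;0 0 27 46.8 -44.3 -5 1;0 0 27 46.8 -44.3 -5 1;0 0 27 46.8 -44.3 -5 1",
  newtons=40,
)

```text
clock: 3.2
tool_pos: [0.4996, 0.049, 0.4547]
tcp_rot: [[1.0, -0.003, 0.0], [-0.003, -1.0, 0.0], [0.0, -0.0, -1.0]]
force: [-1.0, 0.4, 0.2]
opening: -0.0
grasp_force: 0.0
```

Run:
```python
from h import *
c=cam('wrist','w1.png'); print(c['fov_y'],-np.array(c['R']).T@c['t'])
for th in ['end_a','bay','post','batten']:
    print(th,[(np.round(d['position'],4).tolist(),round(d['confidence'],2)) for d in imaging.place_of(th,'wrist')[:3]])
cam('scene','s1.png')
```

```text
71.21830590271769 [0.5805122  0.04839284 0.42437403]
end_a [([0.467, 0.1166, 0.0168], 0.94), ([0.5041, -0.1749, 0.015], 0.64)]
bay [([0.4832, -0.034, 0.0001], 0.23)]
post [([0.5771, 0.1772, 0.0018], 0.86)]
batten [([0.4818, -0.0311, 0.0016], 0.87), ([0.6308, -0.282, 0.0021], 0.58)]
```

View pics/w1.png

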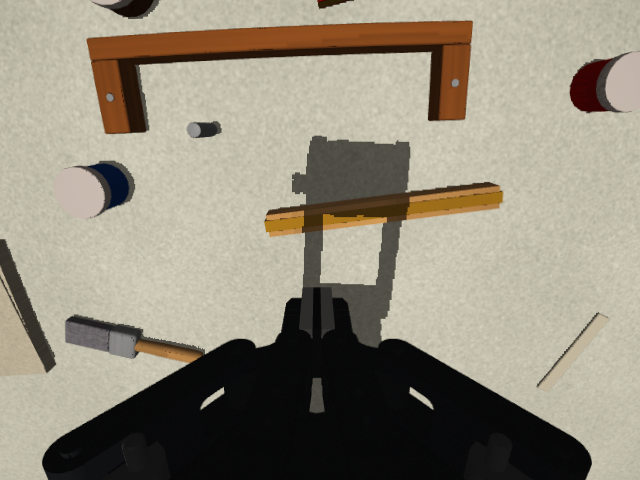

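View pics/s1.png

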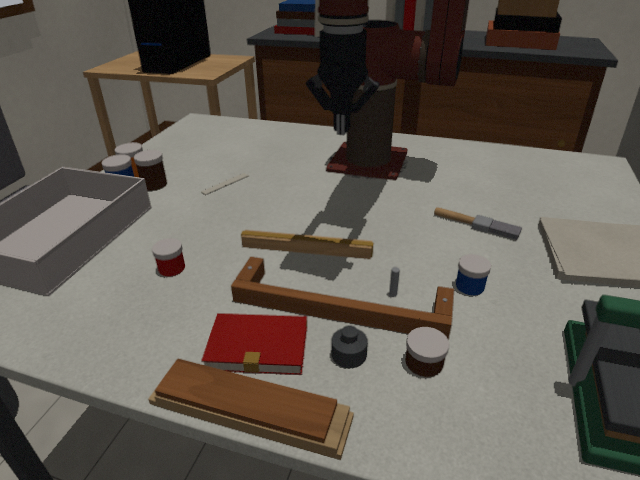

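Run:
```python
from h import *
np.set_printoptions(precision=4,suppress=True)
c=cam('wrist')
for uv,z in [((88,39),.04),((472,21),.04),((105,133),.04),((466,120),.04),((131,132),.04),((440,119),.04),((138,64),0),((430,52),0),((146,131),0),((430,118),0),((195,130),.062),((213,129),0),((266,225),.03),((502,195),.03)]:
    print(uv,z,back(c,*uv,z)[:2])
c=cam('scene')
for d in (.16,.173,.186): print(d,proj(c,[.4996,.049,.4547-d]))
```

```text
(88, 39) 0.04 [0.6711 0.2863]
(472, 21) 0.04 [ 0.6851 -0.1093]
(105, 133) 0.04 [0.5765 0.2848]
(466, 120) 0.04 [ 0.5887 -0.1148]
(131, 132) 0.04 [0.5771 0.2549]
(440, 119) 0.04 [ 0.5895 -0.0859]
(138, 64) 0 [0.6526 0.256 ]
(430, 52) 0 [ 0.6634 -0.081 ]
(146, 131) 0 [0.5776 0.2573]
(430, 118) 0 [ 0.5914 -0.0877]
(195, 130) 0.062 [0.5784 0.1751]
(213, 129) 0 [0.579  0.1745]
(266, 225) 0.03 [0.4663 0.1109]
(502, 195) 0.03 [ 0.5037 -0.1744]
0.16 [340.8322 126.0309]
0.173 [340.7429 132.9905]
0.186 [340.6545 139.8379]
```

The wrist view shows the bay's top corners at (88,39) and (472,21), its mouth from (105,133) to (466,120), the post top at (195,130), and the batten from (266,225) to (502,195). In the scene view the shut fingertip at (341,132) matches 173 mm ahead of the TCP. I'll swivel end_a inward first.

Request:
arm_command(
  steps="0 0 0 -8 -3.6 0 1;0 0 0 -8 -3.6 6 1;0 0 0 -8 -3.6 12 1;0 0 0 -8 -3.6 18 1;0 0 0 -8 -3.6 24 1;0 0 0 -8 -3.6 27 1;0 0 0 -8 -3.6 27 1;0 0 0 -6.5 -3.6 27 1;0 0 0 -5.5 -3.6 27 1;0 0 0 -4.5 -3.6 27 1;0 0 0 -3.5 -3.6 27 1;0 0 0 -2.5 -3.6 27 1;0 0 0 -1.5 -3.6 27 1;0 0 0 -0.5 -3.6 27 1;0 0 0 0.5 -3.6 27 1;0 0 0 1.5 -3.6 27 1;0 0 0 2.5 -3.6 27 1;0 0 0 2.5 -3.6 27 1;0 0 0 0.5 -3.6 27 1",
)

```text
clock: 5.98
tool_pos: [0.5057, 0.0855, 0.1851]
tcp_rot: [[1.0, -0.002, 0.002], [-0.002, -1.0, 0.0], [0.002, -0.0, -1.0]]
force: [-0.3, -0.5, 0.4]
opening: 0.002
grasp_force: 0.0
```

```bash
cat >> h.py <<'E'
def look(cams=('scene','top','wrist')):
    s=r.sense(); print('t',s['clock'],'tcp',np.round(s['tool_pos'],4),'F',np.round(s['force'],1))
    for n in cams:
        cam(n)
        for th in ['batten','end_a']:
            print(n,th,[(np.round(d['position'],4).tolist(),round(d['confidence'],2)) for d in imaging.place_of(th,n)[:2]])
E
python3 -c "
from h import *
look()"
```

```text
t 5.975 tcp [0.5057 0.0855 0.1851] F [-0.3 -0.5  0.4]
scene batten [([0.5192, -0.0314, 0.0011], 0.92)]
scene end_a [([0.5639, 0.1058, 0.015], 0.72), ([0.7791, -0.0159, -0.0019], 0.6)]
top batten [([0.5182, -0.0295, -0.0012], 0.71)]
top end_a [([0.477, -0.1706, 0.0186], 0.98)]
wrist batten [([0.5204, -0.035, -0.0005], 0.93)]
wrist end_a [([0.5628, 0.1088, 0.0164], 0.98)]
```

Request:
arm_command(
  steps="0 0 0 -6 0 0 1;0 0 8 -7 5 0 0.6;0 0 17 -4.9 9.9 0 0.3;0 0 17 -4.9 9.9 0.6 0.3;0 0 17 -4.9 9.9 0.6 0.3;0 0 17 -3.9 10.2 0.6 0.3;0 0 17 -3 10.5 0.6 0.3;0 0 17 -2 10.8 0.6 0.3;0 0 17 -1.1 11.1 0.6 0.3;0 0 17 -0.5 11.25 0.6 0.3;0 0 17 0.1 11.4 0.6 0.3;0 0 17 0.7 11.6 0.6 0.3;0 0 17 1.2 11.7 0.6 0.3;0 0 17 1.6 11.9 0.6 0.3;0 0 17 1.6 11.9 0.6 0.3;0 0 17 -0.5 11.3 0.6 0.3;0 0 17 -3 10.5 0.6 0.3;0 0 17 -3 10.5 -6 1;0 0 17 -3 10.5 -6 1",
)

```text
clock: 8.8
tool_pos: [0.4768, -0.0197, 0.2496]
tcp_rot: [[0.956, -0.293, 0.01], [-0.293, -0.956, -0.002], [0.01, -0.001, -1.0]]
force: [0.7, 0.1, 0.5]
opening: 0.283
grasp_force: 0.0
```

```bash
python3 -c "
from h import *
look()
print(r.sense()['tcp_rot'])"
```

```text
t 8.8 tcp [ 0.4768 -0.0197  0.2496] F [0.7 0.1 0.5]
scene batten [([0.5441, -0.0361, 0.0013], 0.76)]
scene end_a [([0.5037, -0.1786, 0.0112], 0.95), ([0.5857, 0.0956, 0.0116], 0.67)]
top batten []
top end_a [([0.5845, 0.0951, 0.0131], 0.95), ([0.5048, -0.1808, 0.013], 0.7)]
wrist batten [([0.5435, -0.0426, -0.0006], 0.77)]
wrist end_a [([0.591, 0.1018, 0.0193], 0.93), ([0.5066, -0.1791, 0.012], 0.75)]
[[ 9.55859563e-01 -2.93816615e-01 -2.07194394e-03]
 [-2.93816320e-01 -9.55861792e-01  4.52439016e-04]
 [-2.11342615e-03  1.76302784e-04 -9.99997751e-01]]
```

Request:
arm_command(
  steps="0 0 0 7.4 6 0 1;0 0 0 7.4 12 0 1;0 0 0 7.4 18 0 1;0 0 0 7.4 19 3 1;0 0 0 7.4 19 6.6 1;0 0 0 7.4 19 6.6 1;0 0 0 7.4 17.5 6.6 1;0 0 0 7.4 16 6.6 1;0 0 0 7.4 15 6.6 1;0 0 0 7.4 14 6.6 1;0 0 0 7.4 13 6.6 1;0 0 0 7.4 12 6.6 1;0 0 0 7.4 11 6.6 1;0 0 0 7.4 10 6.6 1;0 0 0 7.4 9 6.6 1;0 0 0 7.4 8.2 6.6 1;0 0 0 7.4 8.2 6.6 1;0 0 0 7.4 9.2 6.6 1",
)

```text
clock: 11.5
tool_pos: [0.5181, -0.1287, 0.1783]
tcp_rot: [[0.956, -0.293, -0.001], [-0.293, -0.956, 0.001], [-0.001, -0.0, -1.0]]
force: [-0.2, -0.6, -0.9]
opening: 0.001
grasp_force: 0.0
```

```bash
python3 -c "
from h import *
look()
cam('scene','s2.png')"
```

```text
t 11.5 tcp [ 0.5181 -0.1287  0.1783] F [-0.2 -0.6 -0.9]
scene batten [([0.5655, 0.036, -0.0011], 0.62)]
scene end_a [([0.6123, 0.1707, 0.0163], 0.71), ([0.5246, -0.103, 0.0146], 0.71)]
top batten []
top end_a [([0.6098, 0.1723, 0.0119], 0.59)]
wrist batten []
wrist end_a [([0.5281, -0.1054, 0.0132], 0.56)]
```

View pics/s2.png

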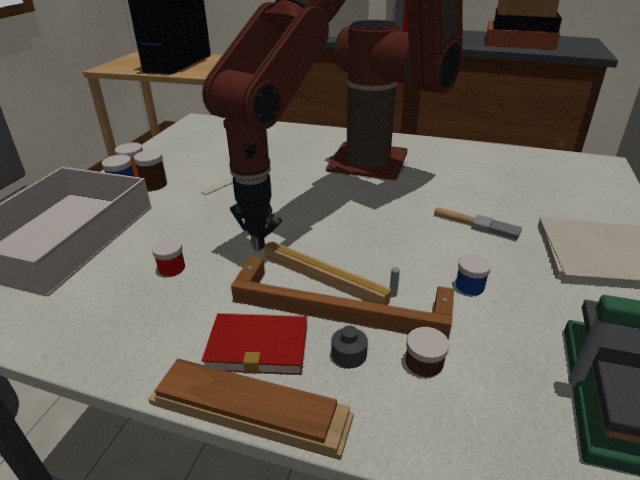

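The scene view shows end_a at about (388,298), behind and just past the post at (394,280), and end_b at (270,250) by the fingertip. I'll keep pushing along the batten's axis.

Request:
arm_command(
  steps="0 0 0 0 -1 -0.3 1;0 0 0 0 -2 -0.3 1;0 0 0 0 -3 -0.3 1;0 0 0 0 -4 -0.3 1;0 0 0 0 -5 -0.3 1;0 0 0 0 -6 -0.3 1;0 0 0 0 -6.7 -0.3 1;0 0 0 0 -7.3 -0.3 1;0 0 0 0 -7.3 -0.3 1;0 0 0 0 -5.5 -0.3 1;0 0 0 -5 -3 -0.3 1;0 0 0 -6 -3 -6 1",
)

```text
clock: 13.5
tool_pos: [0.4622, -0.0823, 0.2317]
tcp_rot: [[0.955, -0.296, -0.018], [-0.296, -0.955, 0.006], [-0.019, -0.001, -1.0]]
force: [1.3, -0.1, -0.0]
opening: 0.003
grasp_force: 0.0
```

```bash
python3 -c "
from h import *
look()"
```

```text
t 13.5 tcp [ 0.4622 -0.0823  0.2317] F [ 1.3 -0.1 -0. ]
scene batten [([0.5823, 0.0926, 0.0007], 0.69)]
scene end_a [([0.6303, 0.2297, 0.015], 0.93), ([0.5442, -0.0444, 0.0134], 0.69)]
top batten [([0.5873, 0.0966, -0.003], 0.57)]
top end_a [([0.6274, 0.2304, 0.0143], 0.97), ([0.545, -0.0449, 0.0144], 0.91)]
wrist batten []
wrist end_a [([0.5468, -0.0439, 0.0132], 0.62)]
```

Request:
arm_command(
  steps="0 0 -10 1 -6.9 0 1;0 0 -19 1 -6.9 3 1;0 0 -19 1 -6.9 5.7 1;0 0 -19 1 -6.9 5.7 1;0 0 -19 2.1 -7.2 5.7 1;0 0 -19 3.1 -7.6 5.7 1;0 0 -19 4.1 -7.9 5.7 1;0 0 -19 5.2 -8.3 5.7 1;0 0 -19 6.2 -8.6 5.7 1;0 0 -19 7.2 -9 5.7 1;0 0 -19 8.3 -9.4 5.7 1;0 0 -19 9.3 -9.7 5.7 1;0 0 -19 10.4 -10.1 5.7 1;0 0 -19 11.4 -10.4 5.7 1;0 0 -19 11.4 -10.4 5.7 1;0 0 -19 9.3 -9.7 5.7 1;0 0 -19 9.3 -9.7 5.7 1",
)

```text
clock: 16.08
tool_pos: [0.5859, -0.0172, 0.1812]
tcp_rot: [[0.999, 0.033, -0.002], [0.033, -0.999, 0.0], [-0.002, -0.0, -1.0]]
force: [-0.0, -0.3, -0.3]
opening: -0.001
grasp_force: 0.0
```

```bash
python3 -c "
from h import *
look()
print(r.sense()['tcp_rot'])
cam('wrist','w3.png')"
```

```text
t 16.075 tcp [ 0.5859 -0.0172  0.1812] F [-0.  -0.3 -0.3]
scene batten [([0.6189, 0.1019, 0.0006], 0.6)]
scene end_a [([0.6043, 0.2471, 0.0151], 0.84), ([0.6406, -0.0434, 0.0123], 0.77)]
top batten [([0.6231, 0.1053, -0.0026], 0.72)]
top end_a [([0.6001, 0.2444, 0.0135], 0.83)]
wrist batten [([0.6223, 0.0989, -0.0011], 0.87)]
wrist end_a [([0.6433, -0.0413, 0.0151], 0.84)]
[[ 9.99441248e-01  3.34233165e-02  2.69909111e-04]
 [ 3.34233246e-02 -9.99441284e-01 -2.55303109e-05]
 [ 2.68905001e-04  3.45373057e-05 -9.99999963e-01]]
```

View pics/w3.png

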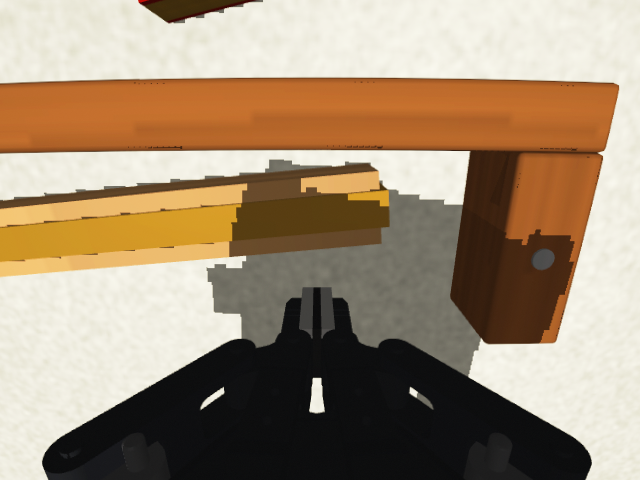

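The wrist view shows end_b at about (385,210), roughly 1 cm from the board face (row 150) and well clear of the cheek at column 470. The batten's end_a side slants back towards the post. Next I'll push in beside the post.

Request:
arm_command(
  steps="0 0 0 -3 -3 0 1;0 0 0 -3 -9 0 1;0 0 0 -2 -15.2 0 1;0 0 0 -2 -15.2 0 1;0 0 0 -1 -15.2 0 1;0 0 0 0 -15.2 0 1;0 0 0 0.7 -15.2 0 1;0 0 0 1.4 -15.2 0 1;0 0 0 2.1 -15.2 0 1;0 0 0 2.7 -15.2 0 1;0 0 0 3.1 -15.2 0 1;0 0 0 3.4 -15.2 0 1;0 0 0 3.4 -15.2 0 1",
)

```text
clock: 18.2
tool_pos: [0.6164, 0.1357, 0.1818]
tcp_rot: [[0.999, 0.034, 0.001], [0.034, -0.999, 0.0], [0.001, 0.0, -1.0]]
force: [-0.8, -0.2, 0.3]
opening: -0.002
grasp_force: 0.0
```

```bash
python3 -c "
from h import *
look(('scene','wrist'))
print(r.sense()['tcp_rot'])
cam('wrist','w4.png')"
```

```text
t 18.2 tcp [0.6164 0.1357 0.1818] F [-0.8 -0.2  0.3]
scene batten []
scene end_a [([0.6386, 0.2455, 0.0168], 0.93), ([0.6485, -0.0417, 0.0136], 0.75)]
wrist batten [([0.6443, 0.0987, -0.0013], 0.85)]
wrist end_a [([0.6384, 0.2481, 0.0161], 0.86)]
[[ 9.99439206e-01  3.34833985e-02  3.67444830e-04]
 [ 3.34833947e-02 -9.99439274e-01  1.65003989e-05]
 [ 3.67791284e-04 -4.18784527e-06 -9.99999932e-01]]
```

View pics/w4.png

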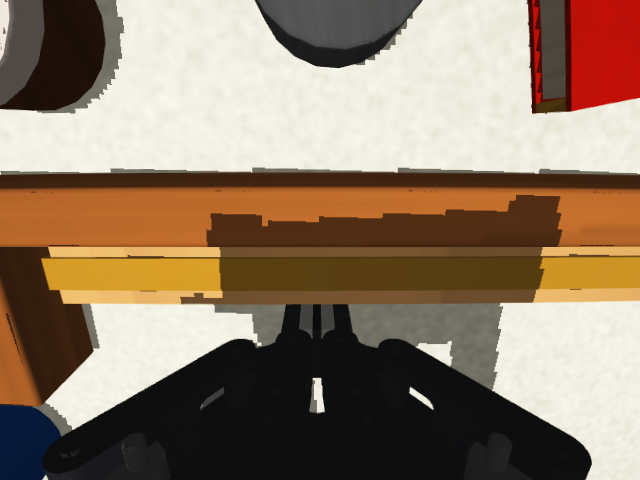

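The wrist view shows the batten at rows 248–303, nearly parallel to the board edge at row 247. The contact force is still under 1 N, so I'll press on gently in millimetres until it rises.

Request:
arm_command(
  steps="0 0 0 0.1 0 0 1;0 0 0 0.2 0 0 1;0 0 0 0.2 0 0 1",
)

```text
clock: 18.92
tool_pos: [0.6174, 0.1358, 0.1815]
tcp_rot: [[0.999, 0.034, -0.002], [0.034, -0.999, -0.0], [-0.002, 0.0, -1.0]]
force: [-5.7, 0.4, 3.9]
opening: 0.003
grasp_force: 2.7
```

Request:
arm_command(
  steps="0 0 0 0.1 0 0 1;0 0 0 0.2 0 0 1;0 0 0 0.2 0 0 1",
)

```text
clock: 19.3
tool_pos: [0.6182, 0.1359, 0.1811]
tcp_rot: [[0.999, 0.034, -0.007], [0.034, -0.999, -0.001], [-0.007, 0.0, -1.0]]
force: [-12.4, -1.8, 7.8]
opening: 0.001
grasp_force: 5.9
```

Firm contact against the board on this side (12 N). Now the same at the end_b side.

Request:
arm_command(
  steps="0 0 0 -2 0 0 1;0 0 0 -2 6 0 1;0 0 0 -2 12 0 1;0 0 0 -2 14.5 0 1;0 0 0 -2 14.5 0 1;0 0 0 -1.2 14.5 0 1;0 0 0 -0.6 14.5 0 1;0 0 0 -0.3 14.5 0 1;0 0 0 -0.1 14.5 0 1;0 0 0 -0.1 14.5 0 1",
)

```text
clock: 20.55
tool_pos: [0.6227, -0.0082, 0.181]
tcp_rot: [[0.999, 0.035, -0.005], [0.035, -0.999, 0.0], [-0.005, -0.001, -1.0]]
force: [-7.3, 0.4, 4.5]
opening: -0.006
grasp_force: 3.7
```

Request:
arm_command(
  steps="0 0 0 0.1 0 0 1;0 0 0 0.1 0 0 1",
)

```text
clock: 20.8
tool_pos: [0.6231, -0.0083, 0.1809]
tcp_rot: [[0.999, 0.035, -0.007], [0.035, -0.999, 0.001], [-0.007, -0.001, -1.0]]
force: [-10.7, -0.6, 7.1]
opening: 0.0
grasp_force: 5.4
```

Request:
arm_command(
  steps="0 0 0 -2 0 0 1;0 0 0 -2 -6 0 1;0 0 0 -2 -12 0 1;0 0 0 -2 -12 0 1;0 0 0 -1 -12 0 1;0 0 0 -0.4 -12 0 1;0 0 0 -0.1 -12 0 1;0 0 0 0.1 -12 0 1;0 0 0 0.1 -12 0 1",
)

```text
clock: 21.92
tool_pos: [0.6197, 0.1096, 0.1806]
tcp_rot: [[0.999, 0.032, -0.01], [0.032, -0.999, -0.0], [-0.01, 0.0, -1.0]]
force: [-15.0, 0.0, 10.5]
opening: -0.003
grasp_force: 7.6
```

Request:
arm_command(
  steps="0 0 0 -3 0 0 1;0 0 0 -5 0 0 1;0 0 0 -5 0 -6 1;0 0 0 -6 0 -12 1;0 0 0 -6 0 -18 1;0 0 0 -6 0 -24 1;0 0 0 -6 0 -24 1;0 0 0 -6 0 -24 1",
)

```text
clock: 22.92
tool_pos: [0.5622, 0.1079, 0.4215]
tcp_rot: [[0.999, 0.032, 0.0], [0.032, -0.999, -0.0], [0.0, 0.0, -1.0]]
force: [-0.1, -0.1, -0.5]
opening: 0.004
grasp_force: 0.0
```

```bash
python3 -c "
from h import *
look()
c=cam('wrist');i=c['color'][:,:,::-1];print(proj(c,[.66,.24,.03]),proj(c,[.66,-.04,.03]))
us=[proj(c,[.65,y,.03]) for y in (.25,-.05)]
u0,u1=int(us[0][0])-50,int(us[1][0])+60; v=int(us[0][1])
cr=i[max(0,v-70):v+70,max(0,u0):u1]; cv2.imwrite('pics/w5.png',cv2.resize(cr,(800,int(800*cr.shape[0]/cr.shape[1]))))
for th in ['jar_a','post']: print([np.round(d['position'],3).tolist() for d in imaging.place_of(th,'wrist')])
"
```

```text
t 22.925 tcp [0.5622 0.1079 0.4215] F [-0.1 -0.1 -0.5]
scene batten [([0.6415, 0.1018, 0.0013], 0.62)]
scene end_a [([0.6448, -0.041, 0.0124], 0.66), ([0.6422, 0.2451, 0.0174], 0.65)]
top batten [([0.6425, 0.1017, -0.0044], 0.9)]
top end_a [([0.6373, 0.2437, 0.0131], 0.83), ([0.6499, -0.0435, 0.0129], 0.8)]
wrist batten [([0.6403, 0.1, 0.0005], 0.58)]
wrist end_a [([0.6411, 0.2477, 0.0196], 0.75)]
[189.84586817 105.03521283] [464.65903001 115.09472911]
[[0.644, 0.098, -0.0], [0.516, 0.319, -0.002], [0.73, 0.254, 0.0], [0.58, 0.178, 0.002]]
[]
```

View pics/w5.png

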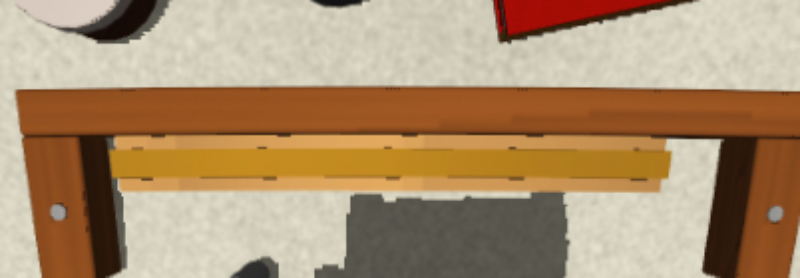

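The crop shows the batten flat along the board, from about (110,165) to (670,165), behind the post and clear of both cheeks. The gripper is clear.

```bash
python3 -c "
from h import *
print(job.sign_off())"
```

```text
the job is handed in; nothing more can be done
None
```

The batten lies flat against the back board, end_a put in behind the post first, and the job was handed in at about 23 s with the gripper clear; the sign-off returned no verdict.

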